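Second tier on the breakfast bread stand

ROBOT

A 7-joint arm with a two-finger parallel gripper is mounted at the origin on the work surface. World frame = base frame: x ahead of the robot, y to its left, z up, the work surface at z = 0. Lengths are in m, angles in rad, forces in N, time in s.
With the tool pointing down it reaches from about 0.35 to 0.9 m from the base axis. Payload 8.1 kg.
Tool frame: the origin (TCP) lies at the centre of the arm's flange, where the gripper is bolted on; the fingertips stand 178 mm ahead of it and the grasp point (between the pads) lies 159 mm ahead of it; x points along the fingers, z is the direction in which the jaws open and shut, and the axes are right-handed (so a half turn about x gives the same grasp; the last joint's range is limited). The gripper opens to 92 mm and grips with 3 to 60 N. Pads are 19 mm wide; open, the fingers measure 130 mm over their backs; the gripper's body (75 mm by 190 mm) begins 47 mm behind the grasp point.
Start: joints at [-1.387, 0.434, 0.025, 1.573, -0.012, 1.134, -0.075], TCP at [0.177, 0.599, 0.405] pointing down, gripper open.
Joint ranges: [-2.62, 2.62], [-0.44, 2.09], [-1.27, 1.32], [0.08, 2.57], [-1.32, 4.46], [0.12, 2], [-2.74, 2.74]. Speed limits (rad/s): [2.22, 2.22, 3.01, 3.01, 3.14, 3.14, 3.14].

INTERFACE

Orientations are given as a rotation vector (axis times angle).
In Python, from cell import arm, get_image, search_frame, pinpoint gives the robot as it stands.
- The arm moves only by the tool arm_command, never from a script. Its argument "motion" is a list of rows, each a list of 7 numbers: the finger opening in mm, from 0 to 91.8, then the shift along the tool's x, y, z in mm, then the turn, a rotation vector about the tool's x, y, z in degrees. In form: [[fingers, x, y, z, ax, ay, az], ...]. A call has 1 to 5 rows; each row shifts and turns the commanded pose from where the row before left it, along the tool's axes as they then stand; what a row does not reach is not made up. A row lasts 1/8 s, in which the tool goes at most 62.5 mm and 10.7 degrees, less where a joint would pass 70% of its speed; a pose out of reach is approached as far as the arm can. A call with a gripper value outside its range is refused whole. The fingers move at their own pace and stop on an object; "newtons" is the grip in N (left out, the last holds). Time passes only in rows, so rows that do not move let the fingers close. It gives the time, the measured TCP pose, the force and the opening at its end, in the units of the state.
- arm.observe(): the state, without advancing time (a new reading comes with each control period).
- get_image(name): name is "scene" or "top" or "wrist"; returns a dict with "frame" (480x640x3 uint8, red, green, blue), "range_z" (480x640 float32, m along the optical axis (not along the pixel's ray), 0 where there is no reading), "K" (3x3 intrinsics, pixels), "distortion" ([k1, k2, p1, p2, k3] as OpenCV has them; the pictures are not rectified), "origin" and "rotation" of the camera in the world; the wrist camera has in their place "tool_from_camera" (4x4, takes a point from camera to tool coordinates, whose origin is the TCP and whose axes are the tool frame's). Camera axes: x right, y down, z forward; pixel columns grow to the right and rows downward; lengths in m; the calibration is good to about 2 mm. A picture is of the moment at which its call begins: read the wrist's pose just before it.
- arm.sign_off(): hands the job in, once; it reports no verdict.
Trained networks look in the newest picture that a camera, given by its name, has taken for a name from the list of things; names that differ only in an ending like _2 or _b are one class to them, and where a whole thing is asked for, a point or a joint stands for the part that bears it (a point fixed in the world has none). Each returns a list of dicts, best first, with "p" (0 to 1); they miss things now and then, are a little off and sometimes report something else, mostly with a low value. They report only what shows in the picture. A call takes as long as a camera call. They do not tell look-alikes from the thing itself.
- search_frame(camera, target): "point" ([x, y, z] in m, in world coordinates, good to about 4 mm: the middle of the surface that is visible of it).
- pinpoint(camera, target): "point" ([x, y, z] in m, in world coordinates, good to about 4 mm: a listed point, or the origin of a listed thing).
The state is a dict: "clock": time; "joints": joint angles; "dq": joint speeds; "joint_efforts": joint torques, N m; "position": TCP position; "ee_rot": TCP orientation; "force": force on the tool from outside, world axes, zero at the start; "ft_torque": the same for the moment, N m; "width": opening from 0.0 (shut) to 1.0 (fully open).
Only numpy, scipy, OpenCV 4.12 (cv2) and the standard library are available. Lean on these libraries where they do the work, as an engineer would, in place of code of your own. Each camera call takes 0.05 s, during which the arm holds its last target. There are 200 camera calls.

TASK

Put the second tier on the bread stand: pick up the handled wooden caddy that has a notch cut through one end and set it down gently on top of the tray of rolls, turned so that the tray's upright key comes up through the notch and the caddy sits level, fully down on the tray's rim. Leave the other handled caddy, the one without a notch, where it is, and let go.

Things in the scene. Friction and masses are not known exactly. Their poses are not given: they have to be found in the camera images.
- caddy_handle (a point): Handle centre of the caddy to move: open wooden tray 150 (x) x 110 (y) mm, 0.45 kg, walls to 46 mm above its underside; steel bar handle 100 mm along x, 14 mm wide and thick, on two posts at x = +-46 mm. This point is the bar's centre, 95 mm above the underside, over the centre of mass. Under the floor (at 10 mm) is a foot 105 x 70 mm, 10 mm deep. Axes: z up, +x to the notched end.
- caddy_notch (a point): Middle of the notch in the caddy's +x end, 65 mm along +x from the handle centre, 13 mm above the caddy's underside. The notch is 54 mm wide (y), reaches 25 mm in from the end and is open from top to bottom through floor and end wall: a gap seen from above.
- base: Tray of rolls: open wooden tray 150 (x) x 110 (y) mm, rim 50 mm high, walls 5 mm, no handle, fixed. Origin: centre of its underside. On its +x end wall stands the key, a tab 24 mm wide (y), 12 mm thick, centre at x = +69 mm, top 80 mm high. Seated, the caddy's floor lies on the rim, its foot 10 mm inside with over 12 mm play all round, both +x the same way, handle centre 135 mm above the counter.
- plain_handle (a point): Handle centre (95 mm above its underside, bar along its x) of the other handled caddy: same size and look, but four whole walls and no notch; to be left alone.
Not all that is in view belongs to the job. What is shaped like the base but blue or turquoise is not meant.

How it is judged:
At the end, for the whole second after the job is handed in: The notched caddy rests still and level (3 degrees) on the tray of rolls, handle centre 135 mm (+-5) above the counter, centred within 25 mm, turned the same way within 16 degrees, notch at the key's end; the caddy without a notch is within 30 mm of its start (height (world z) of caddy_handle between 0.13 and 0.14 m and angle between caddy_handle's own z axis and vertical below 0.06 rad and horizontal distance between caddy_handle and base below 0.025 m and angle between the x axis of caddy_handle and the x axis of base, either way round below 0.28 rad and x of caddy_notch in the frame of base above 0.03 m and distance of plain_handle from where it was at the start of the episode below 0.03 m and linear speed of caddy below 0.02 m/s); the robot touches nothing.
It fails at once if the caddy without a notch is moved by more than 30 mm (distance of plain_handle from where it was at the start of the episode above 0.03 m).
It fails at once if the notched caddy is dropped from more than about 5 cm (faster than 1 m/s while not held) (linear speed of caddy above 1 m/s and contact force between caddy and the fingers below 0.2 N).
It also fails if it takes over 42 s, if anything falls off the work surface, if the arm or the gripper's body presses on something with over 40 N, if the wrist force passes 120 N, or if a joint passes its speed limit or range.

## Working session

There is one attempt and no reset: what is moved stays moved. The work goes in short steps, Python scripts to look and compute and a tool call to move; the robot and the scene stay as the last step left them, time stands still between calls to the robot, and variables do not carry over. Pictures are saved under pics/ and viewed, about 8 in all and at most 12, crops included, and the job is handed in when it is done.

Besides the shell and the picture viewer there is one more tool, called by a JSON object that holds its "method" and its "body", one argument or row to a line. arm_command: Moves the arm, as the interface text tells. Its arguments: {"type":"object","properties":{"motion":{"type":"array"},"newtons":{"type":"number"}},"required":["motion"]}

```bash
mkdir -p pics
cat > h.py <<'E'
import numpy as np, cv2
from cell import arm, get_image, search_frame, pinpoint
from scipy.spatial.transform import Rotation as R
def save(im,n): cv2.imwrite('pics/'+n+'.png', im['frame'][:,:,::-1])
def cloud(im):
    K=np.array(im['K']); d=np.array(im['distortion']); Z=im['range_z']
    v,u=np.mgrid[0:480,0:640]
    p=cv2.undistortPoints(np.stack([u,v],-1).reshape(-1,1,2).astype(np.float64),K,d).reshape(480,640,2)
    P=np.dstack([p*Z[...,None],Z])
    if 'origin' in im: return P@np.array(im['rotation']).reshape(3,3).T+np.array(im['origin'])
    T=np.array(im['tool_from_camera']); P=P@T[:3,:3].T+T[:3,3]
    s=im['state']; return P@R.from_rotvec(s['ee_rot']).as_matrix().T+np.array(s['position'])
E
python3 - <<'E'
from h import *
s=arm.observe(); print(s); print(R.from_rotvec(s['ee_rot']).as_matrix().round(3))
for c in ['top','scene']:
    im=get_image(c); save(im,c+'0'); np.savez(c+'0.npz',P=cloud(im),f=im['frame'])
    for t in ['caddy_handle','caddy_notch','base','plain_handle']:
        print(c,t,[(np.round(x['point'],3),round(x['p'],2)) for x in pinpoint(c,t)])
E
```

```text
{'clock': 0.0, 'joints': array([-1.38657335,  0.43521905,  0.02497265,  1.57407855, -0.01160629,
        1.13397983, -0.07508615]), 'dq': array([ 0.00022706, -0.00022401,  0.00056028,  0.00163583, -0.00133888,
       -0.00105541, -0.00083614]), 'joint_efforts': array([-7.63269636e-04, -6.67846584e+01,  9.84681845e-01, -3.14469230e+01,
       -6.05832646e-02,  4.25973139e-02,  1.79173753e-04]), 'position': array([0.17678214, 0.59924493, 0.40395436]), 'ee_rot': array([-0.99633512,  1.3325409 ,  0.99462931]), 'force': array([ 0.72669701, -0.01659031,  0.26353153]), 'ft_torque': array([-0.0155316 ,  0.00154493,  0.01387836]), 'width': 1.003106258341633}
[[-0.    -0.959  0.283]
 [-0.002  0.283  0.959]
 [-1.    -0.    -0.002]]Traceback (most recent call last):
  File "<stdin>", line 4, in <module>
  File "h.py", line 10, in cloud
    if 'origin' in im: return P@np.array(im['rotation']).reshape(3,3).T+np.array(im['origin'])
                                ~~~~~~~~~~~~~~~~~~~~~~~~~~~~~~~~^^^^^
ValueError: cannot reshape array of size 3 into shape (3,3)
```

View pics/top0.png

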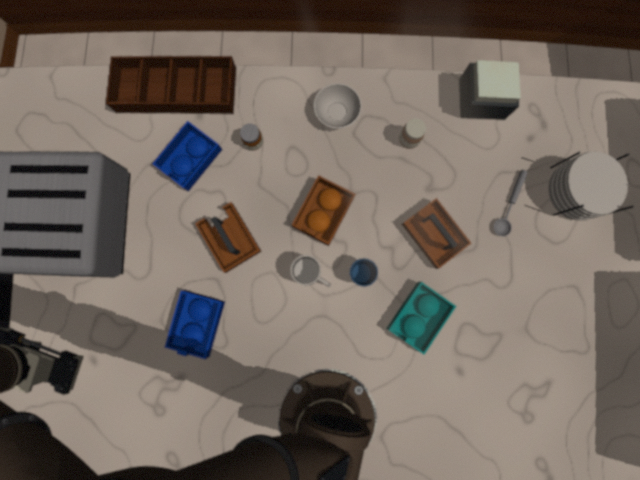

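The top view shows the caddy at (228,238), which seems to have its notch at the upper-left end near (215,212). The whole-walled caddy is at (435,233). The wooden tray of rolls is at (321,210), and the blue and turquoise trays are decoys. The camera's "rotation" is a rotation vector, so I'll fix the helper.

```bash
sed -i "s/np.array(im\['rotation'\]).reshape(3,3).T/R.from_rotvec(im['rotation']).as_matrix().T/" h.py
python3 - <<'E'
from h import *
for c in ['top','scene']:
    im=get_image(c); save(im,c+'1'); P=cloud(im); np.savez(c+'1.npz',P=P,f=im['frame'])
    for t in ['caddy_handle','caddy_notch','base','plain_handle']:
        print(c,t,[(np.round(x['point'],3),round(x['p'],2)) for x in pinpoint(c,t)])
    if c=='top':
        print(P[300,400],P[400,130])
        a=cv2.resize(im['frame'][165:285,185:365],(720,480),interpolation=cv2.INTER_CUBIC)
        cv2.imwrite('pics/topcrop.png',np.clip(a[:,:,::-1]*1.5,0,255))
E
```

```text
top caddy_handle [(array([0.465, 0.27 , 0.094]), 0.88)]
top caddy_notch [(array([0.516, 0.309, 0.017]), 0.92)]
top base [(array([ 0.684,  0.393, -0.003]), 0.98), (array([ 0.266, -0.238, -0.002]), 0.86), (array([ 0.24 ,  0.345, -0.005]), 0.86), (array([0.542, 0.021, 0.002]), 0.66)]
top plain_handle [(array([ 0.484, -0.278,  0.094]), 0.55)]
[ 0.3120699  -0.18686345 -0.00081106] [ 0.02796392  0.52245653 -0.00127873]
scene caddy_handle [(array([0.466, 0.268, 0.095]), 0.94)]
scene caddy_notch [(array([0.52 , 0.307, 0.013]), 0.94)]
scene base [(array([0.684, 0.39 , 0.   ]), 0.88), (array([0.239, 0.346, 0.002]), 0.84), (array([ 0.541,  0.022, -0.002]), 0.67), (array([ 0.27 , -0.235,  0.001]), 0.56)]
scene plain_handle [(array([ 0.489, -0.273,  0.097]), 0.89)][ WARN:0@3.325] global loadsave.cpp:1063 imwrite_ Unsupported depth image for selected encoder is fallbacked to CV_8U.
```

View pics/topcrop.png

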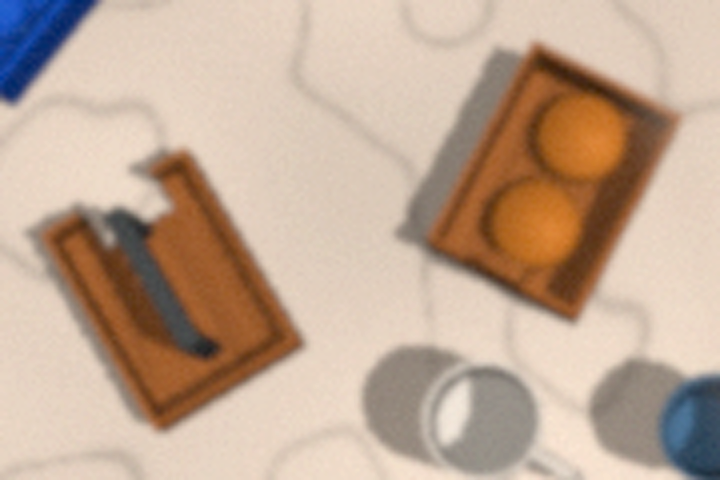

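View pics/scene1.png

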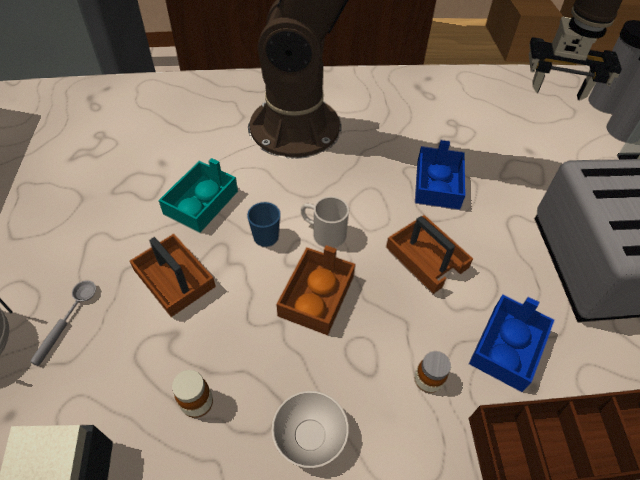

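Both views agree. The notched caddy is near (0.466, 0.269), with its notch towards about +x+y. The wooden base is near (0.542, 0.021), with its key at the robot-side end, at scene pixel (330,255). Next I'll fit the rectangles from depth.

```bash
cat > fit.py <<'E'
from h import *
def rect(P,c,zlo,zhi,r=.105):
    Q=P.reshape(-1,3); m=(Q[:,2]>zlo)&(Q[:,2]<zhi)&(np.hypot(Q[:,0]-c[0],Q[:,1]-c[1])<r)
    q=Q[m]; (cx,cy),(w,h),a=cv2.minAreaRect((q[:,:2]*1000).astype(np.float32))
    if w<h: a+=90; w,h=h,w
    return dict(n=len(q),c=(round(cx),round(cy)),size=(round(w),round(h)),ang=round(a,1))
def bar(P,c,zlo,zhi,r=.075):
    Q=P.reshape(-1,3); q=Q[(Q[:,2]>zlo)&(Q[:,2]<zhi)&(np.hypot(Q[:,0]-c[0],Q[:,1]-c[1])<r)]
    v=np.linalg.svd(q[:,:2]-q[:,:2].mean(0))[2][0] if len(q)<5000 else None
    t=(q[:,:2]-q[:,:2].mean(0))@v
    return len(q),(q.mean(0)*1000).round(1),round(np.degrees(np.arctan2(v[1],v[0])),1),round(np.ptp(t)*1000)
E
python3 - <<'E'
from fit import *
for c in ['top','scene']:
    P=np.load(c+'1.npz')['P']
    print(c,'caddy',rect(P,(.466,.269),.03,.05),bar(P,(.466,.269),.085,.12))
    print('plain',rect(P,(.486,-.275),.03,.05),bar(P,(.486,-.275),.085,.12))
    print('base',rect(P,(.542,.021),.04,.056), 'key',bar(P,(.542,.021),.065,.085,.1))
E
```

```text
top caddy {'n': 456, 'c': (466, 270), 'size': (152, 112), 'ang': 33.1} (254, array([465.8, 269. , 100.8]), np.float64(-147.0), 102)
plain {'n': 565, 'c': (490, -276), 'size': (151, 112), 'ang': 38.5} (261, array([ 489.8, -274. ,  100.5]), np.float64(-143.2), 98)
base {'n': 435, 'c': (544, 23), 'size': (151, 110), 'ang': 153.7} key (52, array([481.4,  54. ,  78.6]), np.float64(62.5), 24)
scene caddy {'n': 988, 'c': (466, 269), 'size': (153, 115), 'ang': 32.4} (428, array([469.4, 269.7,  99.1]), np.float64(33.9), 100)
plain {'n': 1125, 'c': (488, -276), 'size': (157, 112), 'ang': 38.5} (370, array([ 494.8, -271.8,  101.4]), np.float64(39.2), 102)
base {'n': 929, 'c': (543, 23), 'size': (152, 111), 'ang': 153.1} key (107, array([483.8,  53.4,  76.6]), np.float64(-111.6), 24)
```

Run:
```python
from fit import *
Q=np.load('scene1.npz')['P'].reshape(-1,3)
m=(Q[:,2]>.1)&(Q[:,2]<.35)&(Q[:,1]>.4)&(Q[:,0]>.3)&(Q[:,0]<.8); print(Q[m].min(0),Q[m].max(0))
```

```text
[0.35486156 0.54659868 0.10000296] [0.65338448 0.73660708 0.20106382]
```

{"method": "arm_command", "body": {
  "motion": [
    [91.8, 0, -37, -23.5, 0, 0, 0],
    [91.8, 0, -37, -23.5, 0, 0, 0],
    [91.8, 0, -37, -23.5, 0, 0, 0],
    [91.8, 0, -37, -23.5, 0, 0, 0],
    [91.8, 0, -37, -23.5, 0, 0, 0]
  ]
}}

```text
clock: 1.18
position: [0.3219, 0.4332, 0.4049]
ee_rot: [-0.995, 1.331, 0.995]
force: [-0.3, 0.8, 0.4]
width: 0.998
```

{"method": "arm_command", "body": {
  "motion": [
    [91.8, 0, -37, -23.5, 0, 0, 0],
    [91.8, 0, -37, -23.5, 0, 0, 0],
    [91.8, 0, -37, -23.5, 0, 0, 0],
    [91.8, 0, -37, -23.5, 0, 0, 0],
    [91.8, 0, -37, -23.5, 0, 0, 0]
  ]
}}

```text
clock: 1.8
position: [0.466, 0.2682, 0.405]
ee_rot: [-0.995, 1.331, 0.995]
force: [0.8, 0.3, -1.0]
width: 1.001
```

{"method": "arm_command", "body": {
  "motion": [
    [91.8, 0, 0, 0, 9, 0, 0],
    [91.8, 0, 0, 0, 9, 0, 0],
    [91.8, 0, 0, 0, 9, 0, 0],
    [91.8, 0, 0, 0, 9, 0, 0],
    [91.8, 0, 0, 0, 9, 0, 0]
  ]
}}

```text
clock: 2.42
position: [0.4652, 0.2694, 0.4049]
ee_rot: [-0.387, 1.536, 0.387]
force: [-0.1, -0.5, 0.0]
width: 1.0
```

{"method": "arm_command", "body": {
  "motion": [
    [91.8, 0, 0, 0, 9, 0, 0],
    [91.8, 0, 0, 0, 9, 0, 0],
    [91.8, 0, 0, 0, 9, 0, 0],
    [91.8, 0, 0, 0, 9, 0, 0],
    [91.8, 0, 0, 0, 9, 0, 0]
  ]
}}

```text
clock: 3.05
position: [0.4652, 0.2694, 0.4049]
ee_rot: [0.229, 1.559, -0.229]
force: [-0.5, -0.4, -0.7]
width: 0.997
```

{"method": "arm_command", "body": {
  "motion": [
    [91.8, 0, 0, 0, 9, 0, 0],
    [91.8, 0, 0, 0, 9, 0, 0],
    [91.8, 0, 0, 0, 9, 0, 0],
    [91.8, 0, 0, 0, 9, 0, 0],
    [91.8, 0, 0, 0, 4.6, 0, 0]
  ]
}}

```text
clock: 3.68
position: [0.4651, 0.2695, 0.4049]
ee_rot: [0.779, 1.427, -0.778]
force: [-0.2, -0.9, -0.3]
width: 1.001
```

```bash
cat > w.py <<'E'
from fit import *
def wrist(n=None):
    s=arm.observe(); im=get_image('wrist'); im['state']=s
    if n: save(im,n)
    z=R.from_rotvec(s['ee_rot']).as_matrix()
    print('pos',s['position'].round(4),'toolz ang',np.degrees(np.arctan2(z[1,2],z[0,2])).round(1),'x',z[:,0].round(3),'q',s['joints'].round(2),'w',s['width'])
    return im,cloud(im)
E
python3 - <<'E'
from w import *
im,P=wrist('w1')
print(rect(P,(.466,.269),.03,.05),bar(P,(.466,.269),.09,.12))
for t in ['caddy_handle','caddy_notch']: print(t,[(np.round(x['point'],3),round(x['p'],2)) for x in pinpoint('wrist',t)])
E
```

```text
pos [0.4651 0.2695 0.4049] toolz ang -57.2 x [ 0.  0. -1.] q [-1.11  0.32  0.64  1.82 -0.22  1.07 -1.39] w 1.0011789205079504
{'n': 4675, 'c': (465, 270), 'size': (150, 111), 'ang': 32.8} (2815, array([468. , 272. , 101.5]), np.float64(-147.2), 99)
caddy_handle [(array([0.466, 0.272, 0.094]), 0.93)]
caddy_notch []
```

View pics/w1.png

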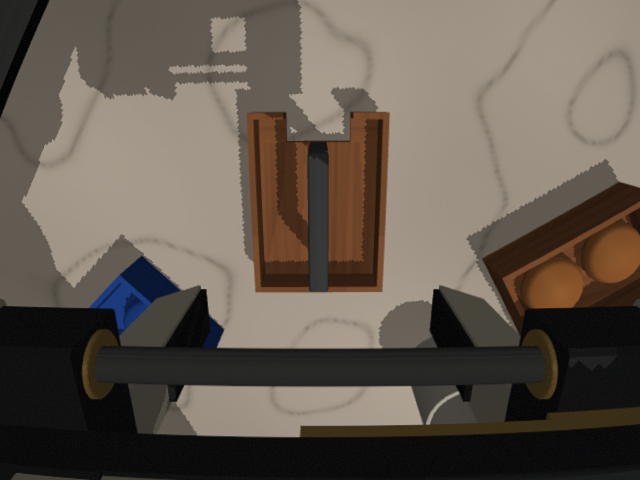

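The wrist picture shows the handle bar at (318,215) in line with the jaws and the notch at (320,125) on the far end, so the caddy and yaw are right. I'll descend and grip.

{"method": "arm_command", "body": {
  "motion": [
    [91.8, 40, 0, 0, 0, 0, 0],
    [91.8, 40, 0, 0, 0, 0, 0],
    [91.8, 40, 0, 0, 0, 0, 0],
    [91.8, 20, 0, 0, 0, 0, 0],
    [91.8, 11, 0, 0, 0, 0, 0]
  ]
}}

```text
clock: 4.45
position: [0.465, 0.2693, 0.2527]
ee_rot: [0.774, 1.429, -0.776]
force: [-0.9, -0.5, 0.2]
width: 0.998
```

{"method": "arm_command", "body": {
  "motion": [
    [0, 0, 0, 0, 0, 0, 0],
    [0, 0, 0, 0, 0, 0, 0],
    [0, 0, 0, 0, 0, 0, 0],
    [0, 0, 0, 0, 0, 0, 0],
    [0, 0, 0, 0, 0, 0, 0]
  ],
  "newtons": 45
}}

```text
clock: 5.08
position: [0.4652, 0.2694, 0.254]
ee_rot: [0.776, 1.428, -0.775]
force: [0.1, -0.6, 0.7]
width: 0.506
```

{"method": "arm_command", "body": {
  "motion": [
    [0, 0, 0, 0, 0, 0, 0],
    [0, 0, 0, 0, 0, 0, 0],
    [0, 0, 0, 0, 0, 0, 0],
    [0, 0, 0, 0, 0, 0, 0]
  ]
}}

```text
clock: 5.58
position: [0.4651, 0.2695, 0.2536]
ee_rot: [0.776, 1.428, -0.776]
force: [0.1, 0.9, -2.4]
width: 0.147
```

{"method": "arm_command", "body": {
  "motion": [
    [0, -15, 0, 0, 0, 0, 0],
    [0, -30, 0, 0, 0, 0, 0],
    [0, -35, 0, 0, 0, 0, 0],
    [0, -35, 0, 0, 0, 0, 0],
    [0, -20, 0, 0, 0, 0, 0]
  ]
}}

```text
clock: 6.2
position: [0.4654, 0.2689, 0.3912]
ee_rot: [0.778, 1.427, -0.775]
force: [-1.0, 0.8, -3.2]
width: 0.143
```

{"method": "arm_command", "body": {
  "motion": [
    [0, 0, -6, 20, 0, 0, 0],
    [0, 0, -8, 30, 0, 0, 0],
    [0, 0, -8, 30, 0, 0, 0],
    [0, 0, -8, 30, 0, 0, 0],
    [0, 0, -8, 30, 0, 0, 0]
  ]
}}

```text
clock: 6.82
position: [0.5093, 0.1288, 0.3883]
ee_rot: [0.776, 1.428, -0.778]
force: [-0.6, -0.4, -4.1]
width: 0.146
```

{"method": "arm_command", "body": {
  "motion": [
    [0, 0, -8, 30, 0, 0, 0],
    [0, 0, -8, 30, 0, 0, 0],
    [0, 0, -8, 30, 0, 0, 0],
    [0, 0, -6, 20, 0, 0, 0],
    [0, 0, 0, 0, 0, 0, 0]
  ]
}}

```text
clock: 7.45
position: [0.5438, 0.0194, 0.3885]
ee_rot: [0.778, 1.426, -0.781]
force: [-1.0, 0.1, -3.8]
width: 0.148
```

{"method": "arm_command", "body": {
  "motion": [
    [0, 0, 0, 0, -6, 0, 0],
    [0, 0, 0, 0, -9, 0, 0],
    [0, 0, 0, 0, -9, 0, 0],
    [0, 0, 0, 0, -9, 0, 0],
    [0, 0, 0, 0, -9, 0, 0]
  ]
}}

```text
clock: 8.07
position: [0.5435, 0.0228, 0.3883]
ee_rot: [0.201, 1.563, -0.202]
force: [-0.7, 0.4, -3.7]
width: 0.147
```

{"method": "arm_command", "body": {
  "motion": [
    [0, 0, 0, 0, -9, 0, 0],
    [0, 0, 0, 0, -9, 0, 0],
    [0, 0, 0, 0, -9, 0, 0],
    [0, 0, 0, 0, -9, 0, 0],
    [0, 0, 0, 0, -9, 0, 0]
  ]
}}

```text
clock: 8.7
position: [0.5435, 0.0228, 0.3882]
ee_rot: [-0.414, 1.532, 0.414]
force: [0.3, -0.3, -3.2]
width: 0.148
```

{"method": "arm_command", "body": {
  "motion": [
    [0, 0, 0, 0, -9, 0, 0],
    [0, 0, 0, 0, -9, 0, 0],
    [0, 0, 0, 0, -9, 0, 0],
    [0, 0, 0, 0, -6, 0, 0],
    [0, 0, 0, 0, 0, 0, 0]
  ]
}}

```text
clock: 9.32
position: [0.5436, 0.0226, 0.3883]
ee_rot: [-0.854, 1.398, 0.855]
force: [-0.0, -0.6, -4.3]
width: 0.149
```

Run:
```python
from w import *
im,P=wrist('w2')
for c in ['top','scene']:
    im=get_image(c); P=cloud(im); save(im,c+'2')
    print(c,rect(P,(.543,.022),.155,.185),bar(P,(.543,.022),.03,.056,.1))
    for t in ['caddy_handle','caddy_notch','base']: print(t,[(np.round(x['point'],3),round(x['p'],2)) for x in pinpoint(c,t)])
    if c=='scene': cv2.imwrite('pics/s2c.png',cv2.resize(im['frame'][100:360,180:480,::-1],None,fx=2,fy=2))
```

```text
pos [0.5436 0.0226 0.3883] toolz ang 62.9 x [-0.001 -0.    -1.   ] q [-0.31  0.32  0.23  1.81 -0.08  1.03  1.04] w 0.14904528716401955
top {'n': 32, 'c': (508, 102), 'size': (21, 10), 'ang': 1.7} (1, array([501.6, 105.1,  49. ]), np.float64(0.0), 0)
caddy_handle []
caddy_notch [(array([ 0.484, -0.279,  0.096]), 0.67)]
base [(array([ 0.241,  0.346, -0.001]), 0.92), (array([ 0.268, -0.236, -0.001]), 0.84), (array([0.686, 0.39 , 0.001]), 0.7)]
scene {'n': 1459, 'c': (545, 23), 'size': (152, 111), 'ang': 152.6} (1029, array([582.3,  14.1,  42.6]), np.float64(-64.0), 184)
caddy_handle [(array([0.546, 0.024, 0.23 ]), 0.67)]
caddy_notch [(array([0.482, 0.055, 0.148]), 0.96)]
base [(array([0.686, 0.391, 0.003]), 0.9), (array([ 0.269, -0.235, -0.001]), 0.84), (array([ 0.241,  0.349, -0.001]), 0.76), (array([0.543, 0.021, 0.003]), 0.56)]
```

View pics/s2c.png

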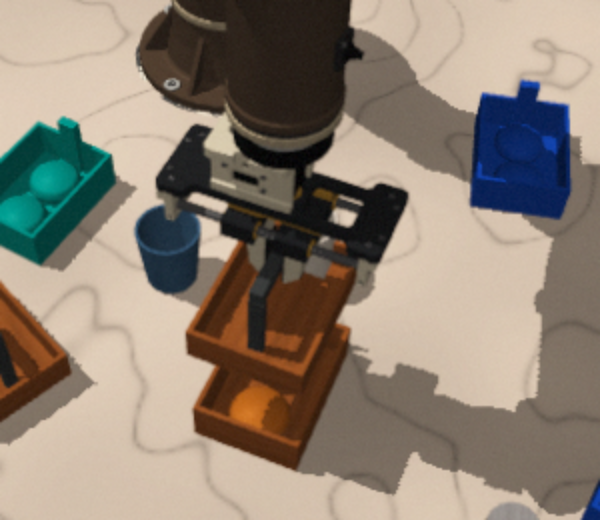

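The scene crop shows the caddy level above the tray, with the notch at the key end. Its fit is (545,23) at 152.6°, against (543.5,22.5) at 153.4° for the base. I'll lower it in stages.

{"method": "arm_command", "body": {
  "motion": [
    [0, 20, 0, 0, 0, 0, 0],
    [0, 25, 0, 0, 0, 0, 0],
    [0, 20, 0, 0, 0, 0, 0],
    [0, 12, 0, 0, 0, 0, 0],
    [0, 6, 0, 0, 0, 0, 0]
  ]
}}

```text
clock: 10.4
position: [0.5442, 0.0226, 0.3053]
ee_rot: [-0.855, 1.397, 0.855]
force: [0.2, 0.5, -3.9]
width: 0.145
```

{"method": "arm_command", "body": {
  "motion": [
    [0, 3, 0, 0, 0, 0, 0],
    [0, 3, 0, 0, 0, 0, 0],
    [0, 2, 0, 0, 0, 0, 0],
    [0, 1, 0, 0, 0, 0, 0],
    [0, 0, 0, 0, 0, 0, 0]
  ]
}}

```text
clock: 11.02
position: [0.5442, 0.0226, 0.2968]
ee_rot: [-0.855, 1.396, 0.855]
force: [-0.0, -0.3, -3.8]
width: 0.147
```

Still free and not touching yet, with about 3 mm to go.

{"method": "arm_command", "body": {
  "motion": [
    [0, 1, 0, 0, 0, 0, 0],
    [0, 1, 0, 0, 0, 0, 0],
    [0, 1, 0, 0, 0, 0, 0],
    [0, 0, 0, 0, 0, 0, 0]
  ]
}}

```text
clock: 11.52
position: [0.5442, 0.0226, 0.2937]
ee_rot: [-0.855, 1.396, 0.855]
force: [-0.3, 0.6, -3.6]
width: 0.147
```

{"method": "arm_command", "body": {
  "motion": [
    [0, 0.5, 0, 0, 0, 0, 0],
    [0, 0.5, 0, 0, 0, 0, 0],
    [0, 0, 0, 0, 0, 0, 0]
  ]
}}

```text
clock: 11.9
position: [0.544, 0.0222, 0.2933]
ee_rot: [-0.855, 1.396, 0.855]
force: [-3.5, -2.3, 6.5]
width: 0.153
```

Run:
```python
from w import *
wrist()
im=get_image('scene'); P=cloud(im)
print(rect(P,(.543,.022),.075,.095))
for t in ['caddy_handle','caddy_notch']: print(t,[(np.round(x['point'],3),round(x['p'],2)) for x in pinpoint('scene',t)])
cv2.imwrite('pics/s3c.png',cv2.resize(im['frame'][160:360,230:430,::-1],None,fx=3,fy=3))
```

```text
pos [0.544  0.0222 0.2933] toolz ang 62.9 x [ 0. -0. -1.] q [-0.29  0.43  0.21  1.91 -0.12  0.81  1.08] w 0.15263829883601426
{'n': 711, 'c': (559, 16), 'size': (117, 111), 'ang': 152.9}
caddy_handle [(array([0.545, 0.022, 0.136]), 0.68)]
caddy_notch [(array([0.485, 0.052, 0.05 ]), 0.61)]
```

View pics/s3c.png

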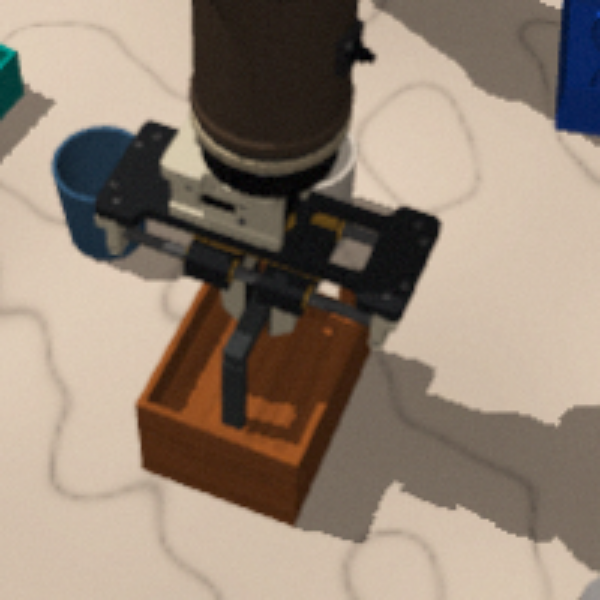

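The caddy is seated flush on the tray, and contact came at the expected height. Now I'll release it and retreat straight up.

{"method": "arm_command", "body": {
  "motion": [
    [60, 0, 0, 0, 0, 0, 0],
    [60, 0, 0, 0, 0, 0, 0],
    [60, 0, 0, 0, 0, 0, 0],
    [60, 0, 0, 0, 0, 0, 0],
    [60, 0, 0, 0, 0, 0, 0]
  ]
}}

```text
clock: 12.72
position: [0.5442, 0.0227, 0.2927]
ee_rot: [-0.855, 1.396, 0.855]
force: [-0.5, -0.4, 0.1]
width: 0.63
```

{"method": "arm_command", "body": {
  "motion": [
    [60, 0, 0, 0, 0, 0, 0],
    [60, -10, 0, 0, 0, 0, 0],
    [60, -30, 0, 0, 0, 0, 0],
    [60, -40, 0, 0, 0, 0, 0],
    [60, -40, 0, 0, 0, 0, 0]
  ]
}}

```text
clock: 13.35
position: [0.544, 0.0225, 0.4146]
ee_rot: [-0.855, 1.396, 0.855]
force: [0.9, 0.5, -0.6]
width: 0.653
```

{"method": "arm_command", "body": {
  "motion": [
    [60, -20, 0, 0, 0, 0, 0],
    [60, 0, 0, 0, 0, 0, 0],
    [60, 0, 0, 0, 0, 0, 0],
    [60, 0, 0, 0, 0, 0, 0]
  ]
}}

```text
clock: 13.85
position: [0.5439, 0.0226, 0.4317]
ee_rot: [-0.855, 1.398, 0.856]
force: [0.1, 0.2, 0.2]
width: 0.654
```

Run:
```python
from w import *
def tilt(P,zlo,zhi):
    Q=P.reshape(-1,3); q=Q[(Q[:,2]>zlo)&(Q[:,2]<zhi)&(np.hypot(Q[:,0]-.543,Q[:,1]-.022)<.105)]
    A=np.c_[q[:,:2]-[.543,.022],np.ones(len(q))]; k=np.linalg.lstsq(A,q[:,2],rcond=None)[0]
    return 'slope deg',np.degrees(k[:2]).round(2),'z',k[2].round(4)
im,P=wrist('w4'); print(rect(P,(.543,.022),.078,.093),bar(P,(.543,.022),.125,.15),tilt(P,.082,.091))
for c in ['scene','wrist','top']:
    im=get_image(c)
    if c=='scene':
        P=cloud(im); print(rect(P,(.543,.022),.078,.093),tilt(P,.082,.091),'plain',rect(P,(.488,-.276),.03,.05))
    for t in ['caddy_handle','caddy_notch','plain_handle']: print(c,t,[(np.round(x['point'],3),round(x['p'],2)) for x in pinpoint(c,t)])
print(arm.observe()['force'])
```

```text
pos [0.5439 0.0226 0.4317] toolz ang 63.0 x [-0.002 -0.    -1.   ] q [-0.32  0.28  0.24  1.75 -0.07  1.13  1.03] w 0.6536531684149977
{'n': 4707, 'c': (543, 22), 'size': (152, 111), 'ang': 152.9} (3106, array([539.7,  23.5, 141.4]), np.float64(-27.1), 100) ('slope deg', array([-0.1 ,  0.05]), 'z', np.float64(0.0856))
{'n': 885, 'c': (544, 23), 'size': (152, 111), 'ang': 152.4} ('slope deg', array([0.37, 0.03]), 'z', np.float64(0.0862)) plain {'n': 1137, 'c': (489, -275), 'size': (154, 111), 'ang': 37.6}
scene caddy_handle [(array([0.543, 0.022, 0.132]), 0.62)]
scene caddy_notch [(array([0.486, 0.053, 0.052]), 0.75)]
scene plain_handle [(array([ 0.488, -0.275,  0.097]), 0.65), (array([0.487, 0.052, 0.049]), 0.2)]
wrist caddy_handle [(array([0.545, 0.025, 0.135]), 0.62)]
wrist caddy_notch []
wrist plain_handle []
top caddy_handle []
top caddy_notch []
top plain_handle [(array([ 0.486, -0.277,  0.092]), 0.94)]
[-0.05512629  0.37981129  0.49598022]
```

View pics/w4.png

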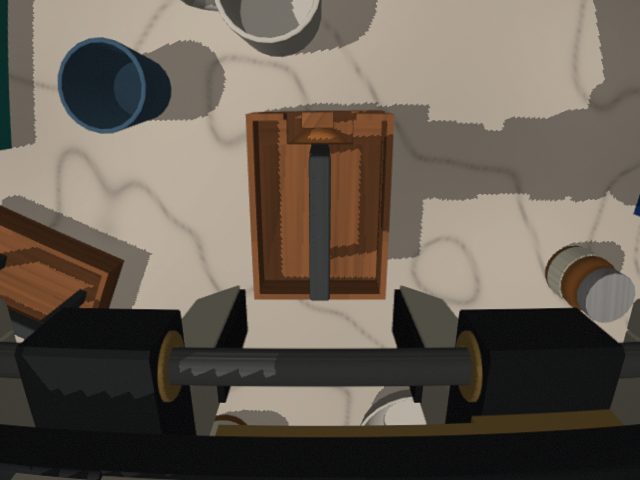

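The wrist picture shows the key standing in the notch at (320,122). The caddy's rim is level at z ≈ 86 mm, centred on the tray, and the gripper is clear, so I'll hand it in.

```bash
python3 -c "
from cell import arm; print(arm.sign_off())"
```

```text
the job is handed in; nothing more can be done
None
```

The notched caddy is on the tray of rolls with the key up through its notch, and I handed the job in with about 14 s of the 42 s used. I picked it up by its handle, turned it about 120°, lowered it until it touched (a change of about 10 N), let go and backed straight up.

The last checks, taken after letting go:
- **Position:** the caddy is centred at about (0.543, 0.022) m, within about 2 mm of the tray. It is turned to about 152.9°, against 153.4° for the tray.
- **Height and level:** the wall tops are at about 86 mm, as expected when fully seated. The fitted slope is under 0.4°. The networks put the handle at 132 mm (scene camera) and 135 mm (wrist camera), both within the allowed range.
- **Notch:** the wrist picture shows the key standing in it.
- **Other caddy:** it is at about (0.488, −0.275) m, unchanged within measuring error.
- **Gripper:** it is about 14 cm above where it let go, with no contact force.

The networks disagreed with the pictures in a few places:
- The top camera, with the arm in the way, did not find the caddy at the end.
- The wrist camera did not find the notch.
- Mid-task, the top camera once reported a notch on the plain caddy. I ignored that because both pictures contradicted it.

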